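# Third hand for fitting a drawer front

### The job

Lift the navy drawer front out of the panel stand and stand it on the raised wooden ledge in front of the drawer box, brass handle outwards; then slide it along the ledge, over the two dowels, until its back lies flat on the box. Keep it there, upright and down on the ledge, pressed against the box with a steady push of about 12 N (anything from 6 to 20 N will do, never 40 N), so that I can drive the screws from inside the drawer. Finish while you are still holding and pressing it, and do not knock the pepper mill behind the drawer out of its place.

Things in the scene. Friction and masses are not known exactly. Their poses are not given: they have to be found in the camera images.
- front_mid (a point): Centre of the loose drawer front: navy framed panel 230 mm wide (y), 130 high (z), 18 thick (x), 0.3 to 0.55 kg. x points out of its plain back; the brass bar handle on the -x side stands out to 33 mm from this point, 5 mm below it. The top rail (44 mm high) is flat on both sides and can be gripped from above across the 18 mm. It starts upright in the stand.
- front: The same drawer front, origin at the middle of its bottom edge (65 mm below front_mid), same axes. In its back are two round blind holes for dowels, 12 mm wide with a bevelled mouth and a white rim, 10.5 mm deep, at y = -60 and +60 mm, 48 mm above the bottom edge.
- stand: Fixed panel stand: plywood strip 70 x 210 mm with two felt-lined slotted blocks, 75 mm to either side of its middle, 52 mm high. The front stands in the slots (28 mm wide), bottom edge 15 mm above the worktop: lift it 40 mm to clear them. Origin on the worktop below its middle, y along the panel, z up.
- jig: Fixed fitting jig, a plywood board 12 mm thick (x -60 to +215, y -125 to +125 mm) with the ledge and four black rubber pucks that carry the drawer box. Origin on the worktop below the middle of the box's front face at rest; x points into the box, y along the ledge, z up. The ledge is a brown batten, x -32 to +8, y -100 to +100 mm, top 30 mm above the worktop.
- box_face (a point): Middle of the outer face of the drawer box's front wall, 95 mm above the worktop; axes as the jig's (x into the box). When the front is seated, front_mid is 9 mm from it on the -x side, level with it. Round-nosed fixed dowels, 8 mm thick, stand 8 mm out of the wall at y = -60 and +60, 17 mm below this point; front down on the ledge, they meet its holes (2 mm play all round).
- drawer_box (a joint): Open pale wooden drawer box (jig frame: x 0 to 200, y -95 to +95, z 42 to 114 mm), no front yet. Value: how far (m) it is pushed back along +x on its rubber pucks, 0 at rest, 0.015 at the stop. The pucks act as a spring, 2.5 N per mm: 12 N moves it 4.8 mm, and it comes back when the push eases.
- mill: Bystander: wooden pepper mill, 160 mm high, behind the jig. Origin at its foot.

How it is judged (in metres and radians):
On the way, in this order (a step that is already met when the one before it is completed fails the run):
1. the front is lifted out of the stand: its bottom edge more than 55 mm above the worktop, off the stand (height (world z) of front above 0.055 m and contact force between front and stand below 0.01 N), for 0.1 s.
2. the front stands on the ledge in front of the box: upright within 6 degrees, touching the ledge, bottom edge within 3 mm of the ledge's top, not yet against the box (z of front in the frame of jig between 0.027 and 0.033 m and contact force between front and jig above 0.3 N and angle between front's own z axis and vertical below 0.105 rad and x of front_mid in the frame of box_face between -0.04 and -0.0105 m and y of front_mid in the frame of box_face between -0.02 and 0.02 m), for 0.1 s.
At the end, for the whole second after the job is handed in: Still held: front flat on the box (3 mm), centred within 3 mm, height on the ledge within 2.5 mm, upright and parallel within 3.4 degrees, still, pressed with a steady 6 to 20 N (box pushed back 2.2 to 8.5 mm); pepper mill within 30 mm of its place (contact force between front and drawer_box between 6 and 20 N and value of joint drawer_box between 0.0022 and 0.0085 m and x of front_mid in the frame of box_face between -0.012 and -0.0075 m and y of front_mid in the frame of box_face between -0.003 and 0.003 m and z of front_mid in the frame of box_face between -0.0025 and 0.0025 m and angle between front's own z axis and vertical below 0.06 rad and angle between the x axis of front_mid and the x axis of box_face, either way round below 0.06 rad and (contact force between front and the fingers above 3 N or contact force between front and the arm above 3 N) and linear speed of front below 0.01 m/s and distance of mill from where it was at the start of the episode below 0.03 m); the arm keeps its last pose, push and grip.
It fails at once if the front is rammed against the box with more than 40 N (contact force between front and drawer_box above 40 N).
It fails at once if the pepper mill is knocked away (30 mm) (distance of mill from where it was at the start of the episode above 0.03 m).
It also fails if it takes over 51 s, if anything falls off the work surface, if the arm or the gripper's body presses on something with over 40 N, if the wrist force passes 120 N, or if a joint passes its speed limit or range.

### The arm

A 6-joint arm with a two-finger parallel gripper is mounted at the origin on a cart in front of the work surface, level with it; the furniture and walls round the work are solid. World frame = base frame: x ahead of the robot, y to its left, z up, the work surface at z = 0. Lengths are in mm, angles in rad, forces in N, time in s.
With the tool pointing down it reaches from about 350 to 975 mm from the base axis. Payload 7.1 kg.
Tool frame: the origin (TCP) lies midway between the tips of the shut fingers; the grasp point (between the pads) lies ctrl.grip_point_offset behind it (ctrl.grip_point_offset is the distance from the TCP to the grasp point, in mm); z points along the fingers, y is the line along which they close (so a half turn about z gives the same grasp; the last joint's range is limited). The gripper opens to 88 mm and grips with 3 to 60 N. Pads are 20 mm wide; open, the fingers measure 115 mm over their backs; the gripper's body (75 mm by 178 mm) begins 61 mm behind the grasp point.
Start: joints at [1.208, 0.423, 1.63, -0, 1.089, -0.019], TCP at [210.635, 588.42, 222.675] pointing down, gripper open.
Joint ranges: [-3, 3], [-0.9, 2.11], [0.09, 2.58], [-1.31, 4.45], [0.11, 2.69], [-2.54, 2.54]. Speed limits (rad/s): [2.39, 2.39, 3.01, 3.14, 3.14, 3.14].

### API

Orientations are given as a rotation vector (axis times angle).
In Python, from workcell import ctrl, get_image, close_job, finder gives the robot as it stands.
- The arm moves only by the tool servo_tool, never from a script. Its argument "deltas" is a list of rows, each a list of 2 entries, a list of its own where there are three numbers: the shift along the tool's x, y, z in mm, then the turn, a rotation vector about the tool's x, y, z in rad. A call has 1 to 5 rows; each row is the pose to reach, as a shift and turn from the pose commanded when the call began, along the tool's axes at that moment; what a row does not reach only later rows make up. A row lasts 1/12 s, in which the tool goes at most 41.7 mm and 7.16 degrees, less where a joint would pass 70% of its speed; a pose out of reach is approached as far as the arm can. A call with a gripper value outside its range is refused whole. "grip" is the closure, from -1 (fully open) to 1 (shut), so that 0 is half open, set as the call begins (left out, the last holds). The fingers move at their own pace and stop on an object; the grip force is fixed at half the most. Time passes only in rows, so rows that repeat a pose let the fingers close. It gives the time, the measured TCP pose, the force, the opening and the grip force at its end, in the units of the state.
- ctrl.get_obs(): the state, without advancing time (a new reading comes with each control period).
- get_image(name): name is "scene" or "top"; returns a dict with "frame" (420x560x3 uint8, blue, green, red), "depth" (420x560 float32, mm along the optical axis (not along the pixel's ray), 0 where there is no reading), "K" (3x3 intrinsics, pixels), "pose" (4x4, takes a point from camera to world coordinates). Camera axes: x right, y down, z forward; pixel columns grow to the right and rows downward; lengths in mm; the calibration is good to about 2 mm. A picture is of the moment at which its call begins.
- close_job(): hands the job in; it is judged then, once.
Trained networks look in a picture, given as the dict that the camera call returned (one of the last four; its "shot" number tells which), for a name from the list of things; names that differ only in an ending like _2 or _b are one class to them, and where a whole thing is asked for, a point or a joint stands for the part that bears it (a point fixed in the world has none). Each returns a list of dicts, best first, with "score" (0 to 1); they miss things now and then, are a little off and sometimes report something else, mostly with a low value. They report only what shows in the picture. A call takes as long as a camera call.
- finder.search_frame(query, picture): "rect" ([centre column, centre row, width, height] as shares, 0 to 1, of the picture: columns of its width, rows of its height, round what is visible of it).
- finder.silhouettes(query, picture): "mask" (420x560 bool, what is visible of it) and "rect" ([centre column, centre row, width, height] as shares, 0 to 1, of the picture: columns of its width, rows of its height, round what is visible of it).
The state is a dict: "t": time; "qpos": joint angles; "qvel": joint speeds; "joint_torque": joint torques, N m; "ee_pos": TCP position; "orientation": TCP orientation; "ft_force": force on the tool from outside, world axes, zero at the start; "moment": the same for the moment, N m; "width": finger opening in mm; "grasp_force": force on a finger pad.
Only numpy, scipy, OpenCV 4.12 (cv2) and the standard library are available. Lean on these libraries where they do the work, as an engineer would, in place of code of your own. Each camera call takes 0.05 s, during which the arm holds its last target. There are 200 camera calls.

## Working session

There is one attempt and no reset: what is moved stays moved. The work goes in short steps, Python scripts to look and compute and a tool call to move; the robot and the scene stay as the last step left them, time stands still between calls to the robot, and variables do not carry over. Pictures are saved under pics/ and viewed, at most 10 in all, crops included, and the job is handed in when it is done.

Besides the shell and the picture viewer there is one more tool, called after ">>>" as name(argument=value, ...) on one line, values as JSON. servo_tool: Moves the arm, as the interface text tells. Its arguments: {"type":"object","properties":{"deltas":{"type":"array","items":{"type":"array"}},"grip":{"type":"number"}},"required":["deltas"]}

```bash
mkdir -p pics; ls
cat > h.py <<'E'
import numpy as np,cv2
from workcell import ctrl,get_image,close_job,finder
from scipy.spatial.transform import Rotation as R
def cloud(p):
    d=p["depth"];K=p["K"];v,u=np.mgrid[:420,:560]
    c=np.stack([(u-K[0,2])/K[0,0]*d,(v-K[1,2])/K[1,1]*d,d,np.ones_like(d)],-1)
    w=(c@np.asarray(p["pose"]).T)[...,:3]; w[d==0]=np.nan
    return w
E
python3 - <<'E'
from h import *
o=ctrl.get_obs();print(o,ctrl.grip_point_offset)
ims=[]
for n in("scene","top"):
    p=get_image(n);ims.append(p["frame"]);w=cloud(p);np.save(n+".npy",w);cv2.imwrite(n+".png",p["frame"])
    print(n,np.round(p["pose"],3).tolist(),p["K"].tolist())
    for q in("front","stand","jig","drawer_box","mill"):
        for r in finder.silhouettes(q,p)[:1]:
            m=r["mask"];np.save(f"{n}_{q}.npy",m);a=w[m];a=a[~np.isnan(a[:,0])]
            print(n,q,r["score"],np.round(r["rect"],3),np.round(np.percentile(a,[2,50,98],axis=0),0).tolist())
cv2.imwrite("pics/a.png",cv2.resize(np.vstack(ims),None,fx=.7,fy=.7))
E
```

```text
pics
{'t': 0.0, 'qpos': array([ 1.20799636e+00,  4.23822030e-01,  1.63072225e+00, -6.19200679e-06,
        1.08860146e+00, -1.90632975e-02]), 'qvel': array([-0.00067583,  0.00035   , -0.00163925,  0.00113568, -0.00048032,
        0.00018488]), 'joint_torque': array([-7.79828533e-04, -5.44626546e+01, -2.73666447e+01,  6.42977818e-02,
        2.27958133e-02, -1.48597037e-04]), 'ee_pos': array([210.43921676, 587.8931485 , 221.90077961]), 'orientation': array([-5.37231936e-01, -3.09502222e+00,  2.39666059e-03]), 'ft_force': array([0.19517327, 0.11294082, 0.40168596]), 'moment': array([ 0.00287386, -0.04333466,  0.01845631]), 'grasp_force': 0.0, 'width': 87.70124068649523} 18.700000000000003
scene [[-0.94, -0.159, 0.301, 319.226], [-0.339, 0.382, -0.86, 906.604], [0.021, -0.91, -0.413, 481.256], [0.0, 0.0, 0.0, 1.0]] [[451.00388673688616, 0.0, 280.1597729959158], [0.0, 451.00388673688616, 214.698760733574], [0.0, 0.0, 1.0]]
scene front 0.57 [0.683 0.461 0.041 0.189] [[402.0, -239.0, 17.0], [421.0, -72.0, 88.0], [457.0, -46.0, 145.0]]
scene stand 0.62 [0.686 0.455 0.038 0.203] [[401.0, -27
[... 471 characters left out ...]
16, -0.987, 1160.859], [0.0, 0.0, 0.0, 1.0]] [[531.3244333521902, 0.0, 271.0884170409659], [0.0, 531.3244333521902, 213.0647399787509], [0.0, 0.0, 1.0]]
top front 0.55 [0.707 0.737 0.232 0.075] [[399.0, -271.0, 11.0], [431.0, -159.0, 144.0], [462.0, -51.0, 149.0]]
top stand 0.76 [0.689 0.729 0.183 0.121] [[389.0, -250.0, 6.0], [447.0, -150.0, 15.0], [481.0, -58.0, 70.0]]
top jig 0.8 [0.297 0.606 0.216 0.327] [[410.0, 196.0, 10.0], [538.0, 310.0, 56.0], [663.0, 416.0, 116.0]]
top drawer_box 0.6 [0.282 0.565 0.197 0.262] [[465.0, 218.0, 52.0], [567.0, 323.0, 58.0], [663.0, 412.0, 117.0]]
top mill 0.94 [0.426 0.316 0.049 0.102] [[763.0, 138.0, 7.0], [777.0, 161.0, 124.0], [809.0, 187.0, 158.0]]
```

View pics/a.png

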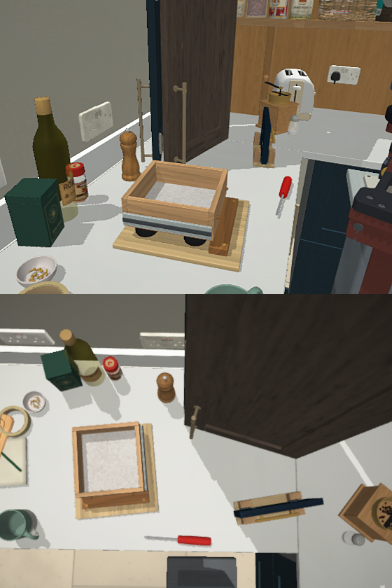

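The pictures show the box and ledge on the left (scene view, about (175,205)). The navy front is in its stand on the right (top view, about (280,505)), the mill is behind, and a big open cabinet door hangs over the back right. Next I'll fit the poses.

Run:
```python
from h import *
def rect(a,l):
    r=cv2.minAreaRect(a[:,:2].astype(np.float32));print(l,len(a),np.round(r[0],1),np.round(r[1],1),round(r[2],2), 'z',np.round(np.median(a[:,2]),1))
for n in("top","scene"):
    w=np.load(n+".npy");im=cv2.imread(n+".png").astype(int)
    m=np.load(n+"_front.npy");a=w[m]; a=a[(a[:,2]>138)&(a[:,2]<155)]
    x,y=a[:,0],a[:,1]
    if len(a)>20:
        rect(a,n+" front top"); c=np.polyfit(y,x,1);print("slope",c, np.arctan(c[0]), y.min(),y.max())
    # navy all points
    f=w.reshape(-1,3);k=(f[:,0]>380)&(f[:,0]<700)&(f[:,1]>170)&(f[:,1]<460)
    g=f[k]
    s=g[(g[:,2]>109)&(g[:,2]<122)];rect(s,n+" rim")
    s=g[(g[:,2]>26)&(g[:,2]<34)&(g[:,0]<470)];rect(s,n+" ledge")
    s=g[(g[:,2]>8)&(g[:,2]<16)];rect(s,n+" board")
    k=(f[:,0]>250)&(f[:,0]<900)&(f[:,1]>-500)&(f[:,1]<130)&(f[:,2]>170)
    d=f[k];print(n,"door",len(d),np.round(np.percentile(d,[0,1,50,99,100],axis=0)).tolist() if len(d) else 0)
    if n=="top":
        for z0 in range(150,1000,100):
            q=d[(d[:,2]>z0)&(d[:,2]<z0+100)]
            if len(q):print(z0,len(q),np.round([q.min(0),q.max(0)]).tolist())
m=np.load("top_stand.npy");w=np.load("top.npy");a=w[m];a=a[abs(a[:,2]-52)<5];rect(a,"blocks")
```

```text
top front top 1178 [ 436.3 -164. ] [ 18.3 230.3] 10.25 z 145.5
slope [-1.79838602e-01  4.06977969e+02] -0.17793660055390206 -277.6903553518144 -49.91833167888878
top rim 2352 [564.7 319.9] [200.7 191.2] 6.43 z 114.2
top ledge 1344 [449.6 306.7] [ 32.6 200.8] 6.46 z 30.3
top board 2938 [541.9 317. ] [274.4 250.6] 6.46 z 12.4
top door 58908 [[587.0, -250.0, 170.0], [591.0, -237.0, 191.0], [653.0, -54.0, 634.0], [691.0, 105.0, 822.0], [900.0, 130.0, 839.0]]
150 2401 [[587.0, -249.0, 170.0], [900.0, 130.0, 250.0]]
250 3948 [[588.0, -250.0, 250.0], [900.0, 130.0, 350.0]]
350 5398 [[588.0, -249.0, 350.0], [900.0, 129.0, 450.0]]
450 8037 [[588.0, -248.0, 450.0], [742.0, 108.0, 550.0]]
550 11785 [[588.0, -245.0, 550.0], [743.0, 108.0, 650.0]]
650 16282 [[604.0, -191.0, 650.0], [742.0, 108.0, 750.0]]
750 11057 [[629.0, -137.0, 750.0], [690.0, 105.0, 839.0]]
scene front top 227 [ 434.4 -152.7] [ 17.7 216.8] 10.33 z 143.7
slope [-1.85584185e-01  4.06921592e+02] -0.18349655994908068 -259.28454322258926 -45.42149884456023
scene rim 2320 [563.4 322.3] [200.3 193.2] 6.44 z 112.9
scene ledge 1631 [451.8 309.2] [ 39.7 202.6] 6.26 z 29.2
scene board 5893 [541.  319.9] [275.  252.7] 6.51 z 11.2
scene door 29760 [[250.0, -499.0, 170.0], [268.0, -475.0, 175.0], [665.0, -46.0, 380.0], [900.0, 117.0, 509.0], [900.0, 130.0, 516.0]]
blocks 624 [ 435.4 -160.3] [ 68.1 187. ] 10.15 z 52.3
```

```bash
cat >> h.py <<'E'
def plan(x,y,z,yaw,tilt=0):
    """shift+rotvec in current tool frame to reach world TCP with tool y at yaw (deg), z down; tilt: deg, lean about panel y"""
    o=ctrl.get_obs();Rc=R.from_rotvec(o["orientation"])
    a=np.radians(yaw);Y=np.array([np.cos(a),np.sin(a),0]);Z=np.array([0,0,-1.]);X=np.cross(Y,Z)
    Rt=R.from_matrix(np.stack([X,Y,Z],1))*R.from_euler("x",tilt,degrees=True)
    d=Rc.inv().apply(np.array([x,y,z])-o["ee_pos"]);r=(Rc.inv()*Rt).as_rotvec()
    print("t %.2f"%o["t"],"tcp",np.round(o["ee_pos"],1),"F",np.round(o["ft_force"],1),"w %.1f g %.1f"%(o["width"],o["grasp_force"]))
    print("shift",np.round(d,1).tolist(),"rot",np.round(r,3).tolist(),np.round(Rc.as_matrix()[:,1],3))
E
python3 - <<'E'
from h import *
w=np.load("top.npy").reshape(-1,3);a=np.radians(10.25)
d=w[:,:2]-[435.5,-162];px=d@[np.cos(a),np.sin(a)];py=d@[-np.sin(a),np.cos(a)]
for lo,hi in((-45,-25),(-25,-10),(10,25),(25,45)):
    k=(px>lo)&(px<hi)&(abs(py)<120)&(w[:,2]>54)&(w[:,2]<140);print(lo,hi,k.sum(),np.round(np.c_[px,py,w[:,2]][k][::20],0).tolist()[:8])
im=cv2.imread("top.png");cv2.imwrite("pics/b.png",cv2.resize(im[270:350,300:500],None,fx=4,fy=4))
plan(450,200,260,10)
E
```

```text
-45 -25 253 [[-26.0, -89.0, 55.0], [-27.0, -53.0, 81.0], [-29.0, -51.0, 82.0], [-29.0, -43.0, 79.0], [-29.0, -28.0, 83.0], [-28.0, -13.0, 78.0], [-28.0, 3.0, 82.0], [-27.0, 18.0, 79.0]]
-25 -10 159 [[-16.0, -80.0, 56.0], [-23.0, -75.0, 54.0], [-25.0, -64.0, 77.0], [-14.0, 41.0, 81.0], [-25.0, -15.0, 81.0], [-19.0, 43.0, 78.0], [-23.0, 33.0, 78.0], [-23.0, 58.0, 77.0]]
10 25 39 [[23.0, -85.0, 55.0], [16.0, -60.0, 55.0]]
25 45 37 [[33.0, -85.0, 55.0], [32.0, 64.0, 55.0]]
t 0.60 tcp [210.7 588.4 222.7] F [-1.4 -0.6 -0.3] w 87.7 g 0.0
shift [-356.3, -285.0, -37.3] rot [-0.0, 0.0, 1.052] [ 0.337  0.941 -0.   ]
```

View pics/b.png

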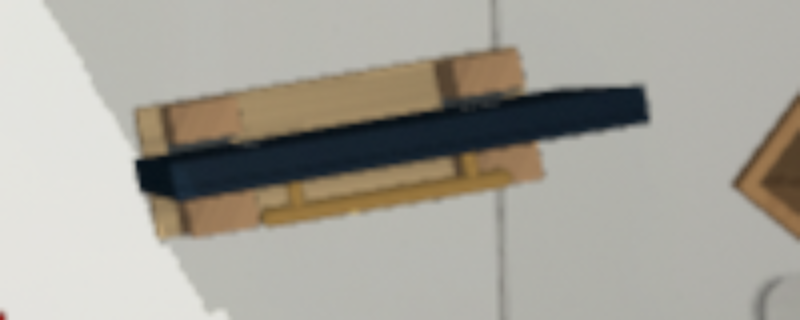

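The brass handle, at about (390,200) in the crop, is on the robot side (-x). The panel needs no half turn. Moving off.

>>> servo_tool(deltas=[[[-60,-10,-37],[0,0,0.12]],[[-356,-285,-37],[0,0,1.05]],[[-356,-285,-37],[0,0,1.05]],[[-356,-285,-37],[0,0,1.05]],[[-356,-285,-37],[0,0,1.05]]], grip=-1)

```text
t: 1.02
ee_pos: [323.7, 424.2, 250.5]
orientation: [1.464, 2.78, 0.001]
ft_force: [0.4, 0.1, -0.4]
width: 87.6
grasp_force: 0.0
```

```bash
python3 -c "
from h import *
plan(445,0,250,10.25)"
```

```text
t 1.02 tcp [323.7 424.2 250.5] F [ 0.4  0.1 -0.4] w 87.6 g 0.0
shift [-418.4, -140.0, 0.5] rot [0.0, -0.0, 0.423] [0.824 0.566 0.   ]
```

>>> servo_tool(deltas=[[[-418,-140,0],[0,0,0.42]],[[-418,-140,0],[0,0,0.42]],[[-418,-140,0],[0,0,0.42]],[[-418,-140,0],[0,0,0.42]],[[-418,-140,0],[0,0,0.42]]])

```text
t: 1.43
ee_pos: [381.7, 224.0, 250.6]
orientation: [2.007, 2.417, 0.001]
ft_force: [0.6, 0.1, 0.3]
width: 87.5
grasp_force: 0.0
```

```bash
python3 -c "
from h import *
plan(435.5,-162,235,10.25)"
```

```text
t 1.43 tcp [381.7 224.  250.6] F [0.6 0.1 0.3] w 87.5 g 0.0
shift [-389.3, -18.0, 15.5] rot [0.001, -0.0, 0.006] [0.983 0.184 0.001]
```

>>> servo_tool(deltas=[[[-200,-9,8],[0,0,0]],[[-200,-9,8],[0,0,0]],[[-200,-9,8],[0,0,0]],[[-200,-9,8],[0,0,0]],[[-200,-9,8],[0,0,0]]])

```text
t: 1.85
ee_pos: [409.8, 25.2, 242.6]
orientation: [2.004, 2.418, 0.001]
ft_force: [0.6, 0.5, 0.1]
width: 87.6
grasp_force: 0.0
```

>>> servo_tool(deltas=[[[-189,-9,8],[0,0,0]],[[-189,-9,8],[0,0,0]],[[-189,-9,8],[0,0,0]],[[-189,-9,8],[0,0,0]],[[-189,-9,8],[0,0,0]]])

```text
t: 2.27
ee_pos: [436.6, -163.5, 234.6]
orientation: [2.006, 2.416, -0.0]
ft_force: [-0.8, 0.5, 0.6]
width: 87.8
grasp_force: 0.0
```

```bash
python3 -c "
from h import *
plan(435.5,-162,109,10.25)"
```

```text
t 2.27 tcp [ 436.6 -163.5  234.6] F [-0.8  0.5  0.6] w 87.8 g 0.0
shift [1.9, -0.9, 125.6] rot [0.001, 0.001, 0.006] [0.983 0.184 0.001]
```

>>> servo_tool(deltas=[[[2,-1,35],[0,0,0.006]],[[2,-1,70],[0,0,0.006]],[[2,-1,105],[0,0,0.006]],[[2,-1,125],[0,0,0.006]],[[2,-1,125],[0,0,0.006]]])

```text
t: 2.68
ee_pos: [432.1, -157.1, 105.9]
orientation: [-2.008, -2.408, 0.004]
ft_force: [-0.8, -0.1, -0.7]
width: 87.9
grasp_force: 0.0
```

>>> servo_tool(deltas=[[[0,0,0],[0,0,0]],[[0,0,0],[0,0,0]],[[0,0,0],[0,0,0]],[[0,0,0],[0,0,0]],[[0,0,0],[0,0,0]]], grip=1)

```text
t: 3.1
ee_pos: [435.6, -158.2, 110.6]
orientation: [2.01, 2.411, 0.001]
ft_force: [-0.2, -0.4, 1.0]
width: 57.8
grasp_force: 0.0
```

>>> servo_tool(deltas=[[[0,0,0],[0,0,0]],[[0,0,0],[0,0,0]],[[0,0,0],[0,0,0]],[[0,0,0],[0,0,0]],[[0,0,0],[0,0,0]]])

```text
t: 3.52
ee_pos: [434.8, -158.0, 109.3]
orientation: [-2.012, -2.413, 0.0]
ft_force: [1.0, -0.1, -0.9]
width: 24.9
grasp_force: 0.0
```

>>> servo_tool(deltas=[[[0,0,0],[0,0,0]],[[0,0,0],[0,0,0]],[[0,0,0],[0,0,0]],[[0,0,0],[0,0,0]],[[0,0,0],[0,0,0]]])

```text
t: 3.93
ee_pos: [434.8, -158.0, 109.3]
orientation: [-2.012, -2.413, -0.0]
ft_force: [-0.5, 0.7, 0.4]
width: 18.0
grasp_force: 30.0
```

>>> servo_tool(deltas=[[[0,0,-20],[0,0,0]],[[0,0,-40],[0,0,0]],[[0,0,-60],[0,0,0]],[[0,0,-80],[0,0,0]],[[0,0,-80],[0,0,0]]])

```text
t: 4.35
ee_pos: [436.4, -158.6, 192.0]
orientation: [2.008, 2.41, 0.002]
ft_force: [0.8, 0.7, -4.0]
width: 17.9
grasp_force: 30.0
```

Run:
```python
from h import *
plan(430,-10,205,6.45)
p=get_image("top");cv2.imwrite("pics/c.png",p["frame"])
w=cloud(p)
k=(w[...,2]>212)&(w[...,2]<245)&(w[...,0]>380)&(w[...,0]<500)&(w[...,1]<0)&(w[...,1]>-320)
a=w[k];print(len(a),np.round(np.percentile(a,[1,50,99],axis=0),1).tolist(),np.degrees(-np.arctan(np.polyfit(a[:,1],a[:,0],1)[0])))
```

```text
t 4.35 tcp [ 436.4 -158.6  192. ] F [ 0.8  0.7 -4. ] w 17.9 g 30.0
shift [147.3, 20.6, -13.3] rot [0.004, 0.002, 0.069] [0.984 0.18  0.004]
634 [[411.3, -156.3, 213.8], [426.1, -98.6, 227.9], [440.3, -51.2, 231.9]] 9.403674468962917
```

View pics/c.png

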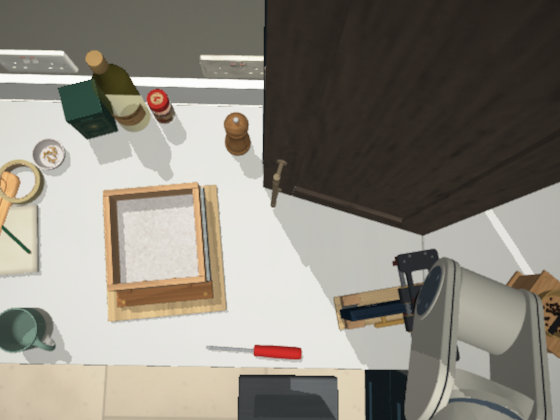

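The front is lifted and held by its top rail. In the picture the panel is at about (375,310), clear of the stand, and the jig is at (165,250). Carrying it over.

>>> servo_tool(deltas=[[[20,0,0],[0,0,0.01]],[[55,1,0],[0,0,0.03]],[[90,7,0],[0,0,0.05]],[[125,13,0],[0,0,0.069]],[[160,22,0],[0.004,0,0.069]]])

```text
t: 4.82
ee_pos: [425.4, 4.6, 187.5]
orientation: [-2.092, -2.336, 0.009]
ft_force: [1.3, -1.2, -4.4]
width: 17.8
grasp_force: 30.0
```

```bash
python3 -c "
from h import *
plan(429.3,309.4,190,6.45)"
```

```text
t 4.82 tcp [425.4   4.6 187.5] F [ 1.3 -1.2 -4.4] w 17.8 g 30.0
shift [302.5, 37.3, -2.7] rot [-0.007, -0.0, -0.003] [ 0.994  0.11  -0.007]
```

>>> servo_tool(deltas=[[[35,4,-1],[0,0,0]],[[70,8,-2],[0,0,0]],[[105,13,-2],[0,0,0]],[[140,17,-2],[0,0,0]],[[165,20,-2],[0,0,0]]])

```text
t: 5.23
ee_pos: [427.8, 171.8, 189.4]
orientation: [-2.09, -2.341, 0.008]
ft_force: [0.4, -0.4, -4.9]
width: 17.6
grasp_force: 30.0
```

>>> servo_tool(deltas=[[[35,4,0],[0,0,0]],[[70,8,0],[0,0,0]],[[105,13,0],[0,0,0]],[[130,16,0],[0,0,0]],[[136,17,0],[0,0,0]]])

```text
t: 5.65
ee_pos: [430.1, 309.8, 189.2]
orientation: [-2.088, -2.342, 0.006]
ft_force: [0.9, 0.8, -5.5]
width: 17.7
grasp_force: 30.0
```

>>> servo_tool(deltas=[[[0,0,0],[0,0,0]],[[0,0,0],[0,0,0]],[[0,0,0],[0,0,0]]])

```text
t: 5.9
ee_pos: [430.0, 305.1, 190.0]
orientation: [-2.092, -2.34, 0.009]
ft_force: [-0.4, 0.6, -4.2]
width: 17.9
grasp_force: 30.0
```

```bash
cat >> h.py <<'E'
O=np.array([464.5,309.8]);A=np.radians(6.45);JX=np.array([np.cos(A),np.sin(A)]);JY=np.array([-np.sin(A),np.cos(A)])
def jig(w): d=w[...,:2]-O; return np.stack([d@JX,d@JY,w[...,2]],-1)
def look(tag,ztop,save=True):
    """panel seen in jig frame; ztop = expected height of panel top"""
    o=ctrl.get_obs();print("t %.2f tcp jig"%o["t"],np.round(jig(o["ee_pos"]),1),"F",np.round(o["ft_force"],1),"yaw %.2f"%np.degrees(np.arctan2(*R.from_rotvec(o["orientation"]).as_matrix()[[1,0],1])),"lean %.2f"%np.degrees(np.arcsin(R.from_rotvec(o["orientation"]).as_matrix()[2,1])))
    for n in("top","scene"):
        p=get_image(n);j=jig(cloud(p));im=p["frame"].astype(int)
        navy=(im[...,0]>im[...,2]+8)&(im.sum(-1)<230)
        k=navy&(j[...,0]>-90)&(j[...,0]<40)&(abs(j[...,1])<150)&(j[...,2]>ztop-135)&(j[...,2]<ztop+8)
        q=j[k];t=q[abs(q[:,2]-ztop)<5]
        print(n,len(q),"all",np.round(np.percentile(q,[1,50,99],axis=0),1).tolist(),"top",len(t),np.round(np.percentile(t,[2,50,98],axis=0),1).tolist() if len(t) else "",)
        if len(t)>20: print("  top-edge slope deg %.2f"%np.degrees(np.arctan(np.polyfit(t[:,1],t[:,0],1)[0])))
        r=j[(j[...,2]>110)&(j[...,2]<118)&(j[...,0]>2)&(j[...,0]<215)&(abs(j[...,1])<130)]
        if len(r): print("  rim",np.round(np.percentile(r,[1,99],axis=0),1).tolist())
        if save: cv2.imwrite(f"pics/{tag}_{n}.png",p["frame"])
E
python3 -c "
from h import *
plan(429.3,309.4,190,6.45)
look('d',226)
a=cv2.imread('pics/d_scene.png')[120:420,100:450];cv2.imwrite('pics/d1.png',cv2.resize(a,None,fx=2,fy=2))"
```

```text
t 5.90 tcp [430.  305.1 190. ] F [-0.4  0.6 -4.2] w 17.9 g 30.0
shift [4.4, -0.3, -0.0] rot [-0.006, 0.002, -0.001] [ 0.994  0.111 -0.006]
t 5.90 tcp jig [-34.8  -0.8 190. ] F [-0.4  0.6 -4.2] yaw 6.38 lean -0.35
top 574 all [[-41.4, -122.4, 143.7], [-33.5, -77.3, 226.1], [-25.5, -25.5, 230.0]] top 534 [[-41.3, -120.1, 222.9], [-33.4, -73.8, 226.2], [-25.6, -26.3, 229.4]]
  top-edge slope deg 0.37
  rim [[2.7, -96.5, 110.3], [199.9, 92.6, 117.8]]
scene 2270 all [[-44.0, -99.4, 99.2], [-35.9, 107.7, 193.3], [-25.5, 111.0, 226.1]] top 767 [[-43.0, -103.6, 222.2], [-33.7, 36.4, 225.2], [-25.5, 109.7, 226.2]]
  top-edge slope deg -0.86
  rim [[2.5, -93.1, 110.2], [198.5, 96.8, 114.6]]
```

View pics/d1.png

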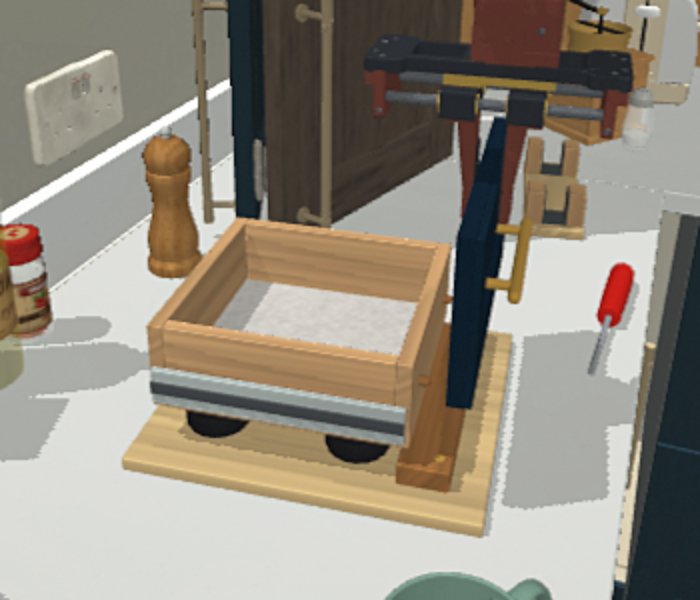

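The panel hovers upright above the ledge, handle outwards. In the crop the panel is at about (475,290), the ledge at (430,450) and the dowel at (425,380). The panel sits about 4.5 mm to -y of the TCP. Lowering.

>>> servo_tool(deltas=[[[3,3,10],[-0.003,0,0]],[[6,6,25],[-0.006,0,0]],[[6,10,40],[-0.006,0,0]],[[6,13,52],[-0.006,0,0]],[[6,13,60],[-0.006,0,0]]])

```text
t: 6.42
ee_pos: [443.0, 313.4, 129.4]
orientation: [2.094, 2.34, 0.001]
ft_force: [0.0, 0.0, -4.5]
width: 17.7
grasp_force: 30.0
```

>>> servo_tool(deltas=[[[0,0,0],[0,0,0]],[[0,0,0],[0,0,0]],[[0,0,0],[0,0,0]]])

```text
t: 6.67
ee_pos: [443.0, 314.1, 131.5]
orientation: [2.093, 2.341, 0.003]
ft_force: [-0.1, -0.2, -4.4]
width: 18.3
grasp_force: 30.0
```

```bash
python3 -c "
from h import *
plan(443.1,311.9,124,6.45)
look('e',166)"
```

```text
t 6.67 tcp [443.  314.1 131.5] F [-0.1 -0.2 -4.4] w 18.3 g 30.0
shift [-2.2, -0.2, 7.5] rot [0.003, -0.0, -0.001] [0.994 0.112 0.003]
t 6.67 tcp jig [-20.9   6.7 131.5] F [-0.1 -0.2 -4.4] yaw 6.41 lean 0.14
top 511 all [[-28.3, -115.0, 83.5], [-19.9, -70.3, 167.3], [-11.9, -20.1, 171.1]] top 474 [[-28.1, -113.1, 163.9], [-19.9, -67.1, 167.4], [-12.0, -21.5, 170.6]]
  top-edge slope deg 0.16
  rim [[2.7, -96.5, 110.3], [199.9, 92.8, 117.7]]
scene 2253 all [[-29.9, -71.9, 40.7], [-22.7, 109.1, 135.3], [-12.0, 118.8, 167.7]] top 807 [[-29.7, -72.6, 162.7], [-20.2, 51.0, 166.6], [-12.1, 117.7, 167.9]]
  top-edge slope deg -1.13
  rim [[2.7, -93.3, 110.1], [198.5, 96.8, 114.6]]
```

>>> servo_tool(deltas=[[[-1,0,2],[0,0,0]],[[-2,0,4],[0,0,0]],[[-2,0,5],[0,0,0]],[[-2,0,6],[0,0,0]],[[-2,0,6],[0,0,0]]])

```text
t: 7.18
ee_pos: [442.9, 311.9, 124.9]
orientation: [2.093, 2.341, 0.002]
ft_force: [-0.5, 0.2, -5.3]
width: 17.7
grasp_force: 30.0
```

>>> servo_tool(deltas=[[[0,0,0.5],[0,0,0]],[[0,0,1],[0,0,0]],[[0,0,1],[0,0,0]]])

```text
t: 7.43
ee_pos: [443.1, 312.0, 124.4]
orientation: [2.093, 2.341, 0.002]
ft_force: [0.0, -1.4, -1.7]
width: 18.1
grasp_force: 30.0
```

>>> servo_tool(deltas=[[[0,0,0.5],[0,0,0]],[[0,0,0.5],[0,0,0]],[[0,0,0.5],[0,0,0]]])

```text
t: 7.68
ee_pos: [443.1, 312.1, 124.3]
orientation: [2.093, 2.341, 0.003]
ft_force: [-1.4, -2.2, 4.4]
width: 17.9
grasp_force: 30.0
```

```bash
python3 -c "
from h import *
look('f',160)
a=cv2.imread('pics/f_scene.png')[150:400,200:420];cv2.imwrite('pics/f1.png',cv2.resize(a,None,fx=2.4,fy=2.4,interpolation=2))"
```

```text
t 7.68 tcp jig [-21.    4.6 124.3] F [-1.4 -2.2  4.4] yaw 6.42 lean 0.13
top 498 all [[-28.5, -116.9, 81.7], [-20.1, -73.0, 160.4], [-12.0, -23.4, 164.6]] top 466 [[-28.3, -115.0, 157.0], [-20.1, -69.6, 160.6], [-12.2, -24.2, 164.3]]
  top-edge slope deg 0.26
  rim [[3.0, -96.4, 110.4], [200.0, 92.8, 117.8]]
scene 2215 all [[-30.1, -72.7, 32.9], [-22.9, 107.3, 128.4], [-12.2, 116.7, 160.4]] top 784 [[-29.9, -73.2, 156.5], [-20.5, 47.8, 159.2], [-12.3, 115.3, 160.5]]
  top-edge slope deg -1.14
  rim [[2.8, -93.0, 110.2], [198.6, 96.7, 114.5]]
```

View pics/f1.png

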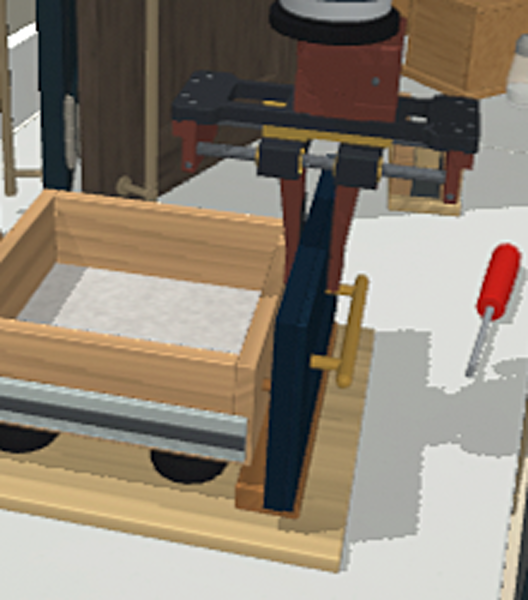

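The panel stands on the ledge, with its lower end at about (283,500) in the crop and a clear gap to the box face. It is centred in y to within about 0.5 mm. Sliding it towards the box now.

>>> servo_tool(deltas=[[[0,1.5,-0.2],[0,0,0]],[[0,3,-0.2],[0,0,0]],[[0,5,-0.2],[0,0,0]],[[0,7,-0.2],[0,0,0]],[[0,9,-0.2],[0,0,0]]])

```text
t: 8.2
ee_pos: [450.3, 312.8, 124.4]
orientation: [-2.094, -2.341, 0.002]
ft_force: [-9.6, -0.9, 13.3]
width: 18.1
grasp_force: 30.1
```

>>> servo_tool(deltas=[[[0,1,0],[0,0,0]],[[0,2,0],[0,0,0]],[[0,3,0],[0,0,0]],[[0,3,0],[0,0,0]]])

```text
t: 8.53
ee_pos: [453.3, 313.1, 124.3]
orientation: [-2.094, -2.341, 0.002]
ft_force: [-8.5, -1.1, 9.5]
width: 18.2
grasp_force: 30.0
```

```bash
python3 -c "
from h import *
look('g',160)"
```

```text
t 8.53 tcp jig [-10.8   4.6 124.3] F [-8.5 -1.1  9.5] yaw 6.40 lean -0.09
top 541 all [[-19.4, -117.0, 87.5], [-10.6, -73.4, 160.4], [-1.5, -23.7, 164.7]] top 487 [[-19.0, -115.2, 156.9], [-10.2, -70.2, 160.5], [-1.9, -25.2, 163.9]]
  top-edge slope deg 0.43
  rim [[2.7, -96.4, 110.4], [199.9, 92.7, 117.9]]
scene 2321 all [[-20.7, -71.0, 32.9], [-13.7, 102.1, 124.6], [-2.1, 116.7, 160.4]] top 760 [[-19.7, -71.0, 156.0], [-10.0, 49.0, 159.2], [-2.1, 115.2, 160.4]]
  top-edge slope deg -1.38
  rim [[5.3, -93.0, 110.1], [198.7, 96.9, 114.5]]
```

>>> servo_tool(deltas=[[[0,0,-0.4],[0,0,0]],[[0,0,-0.6],[0,0,0]],[[0,0,-0.6],[0,0,0]]])

```text
t: 8.88
ee_pos: [455.1, 313.5, 124.3]
orientation: [2.092, 2.341, 0.003]
ft_force: [-0.5, 0.1, -2.5]
width: 18.0
grasp_force: 30.0
```

```bash
cat >> h.py <<'E'
def lean():
    """x of the panel's +y end face against height (scene camera); deg = top towards +x"""
    p=get_image("scene");j=jig(cloud(p));im=p["frame"].astype(int)
    navy=(im[...,0]>im[...,2]+8)&(im.sum(-1)<230)
    q=j[navy&(abs(j[...,1]-115)<4)&(abs(j[...,0]+10)<30)&(j[...,2]>34)&(j[...,2]<156)]
    b=[(z,np.median(q[abs(q[:,2]-z)<6,0])) for z in range(40,156,12)]
    e=[(z,*np.percentile(q[abs(q[:,2]-z)<6,0],[5,95])) for z in range(40,156,12)]
    print("lean deg %.2f"%np.degrees(np.polyfit(*np.array(b).T,1)[0]),np.round(e,1).tolist())
E
python3 -c "
from h import *
plan(0,0,0,6.45);lean()"
```

```text
t 8.88 tcp [455.1 313.5 124.3] F [-0.5  0.1 -2.5] w 18.0 g 30.0
shift [-260.6, -487.6, 123.2] rot [0.002, -0.0, -0.0] [0.994 0.112 0.002]
lean deg -0.13 [[40.0, -16.8, -1.2], [52.0, -17.5, -0.6], [64.0, -17.5, -1.6], [76.0, -17.5, -1.0], [88.0, -17.2, -0.8], [100.0, -17.5, -1.4], [112.0, -17.8, -0.8], [124.0, -17.6, -1.7], [136.0, -17.3, -1.2], [148.0, -17.4, -0.8]]
```

The panel is upright, the dowels are in the holes and the panel has just reached the box face. Pressing gently.

>>> servo_tool(deltas=[[[0,0.7,0],[0,0,0]],[[0,1.4,0],[0,0,0]],[[0,2,0],[0,0,0]],[[0,2,0],[0,0,0]],[[0,2,0],[0,0,0]]])

```text
t: 9.35
ee_pos: [455.9, 313.4, 124.3]
orientation: [2.094, 2.342, -0.001]
ft_force: [-5.0, 1.0, 1.7]
width: 18.1
grasp_force: 30.0
```

>>> servo_tool(deltas=[[[0,0.7,0],[0,0,0]],[[0,1.4,0],[0,0,0]],[[0,2,0],[0,0,0]],[[0,2,0],[0,0,0]],[[0,2,0],[0,0,0]]])

```text
t: 9.77
ee_pos: [456.8, 313.5, 124.3]
orientation: [-2.093, -2.341, 0.004]
ft_force: [-10.1, 0.4, 5.2]
width: 17.7
grasp_force: 30.0
```

```bash
python3 -c "
from h import *
look('i',160);lean()"
```

```text
t 9.77 tcp jig [ -7.2   4.5 124.3] F [-10.1   0.4   5.2] yaw 6.39 lean -0.15
top 538 all [[-15.7, -117.0, 88.7], [-7.1, -73.9, 160.0], [1.8, -24.3, 164.8]] top 475 [[-15.3, -115.4, 156.7], [-6.5, -70.2, 160.3], [1.7, -25.5, 163.8]]
  top-edge slope deg 0.47
  rim [[5.4, -96.5, 110.3], [201.6, 92.7, 117.7]]
scene 2335 all [[-17.0, -70.7, 33.2], [-10.3, 101.6, 123.6], [1.4, 116.5, 160.2]] top 755 [[-16.1, -68.8, 156.1], [-6.5, 51.3, 159.2], [1.6, 115.1, 160.4]]
  top-edge slope deg -1.44
  rim [[8.3, -92.8, 110.1], [200.4, 96.6, 114.5]]
lean deg 0.51 [[40.0, -15.5, 0.3], [52.0, -16.2, -0.3], [64.0, -16.5, -0.3], [76.0, -16.0, 0.4], [88.0, -16.6, 0.2], [100.0, -16.2, -0.0], [112.0, -16.0, 0.5], [124.0, -16.1, 1.0], [136.0, -15.7, 0.2], [148.0, -15.9, 0.6]]
```

>>> servo_tool(deltas=[[[0,0.7,-0.3],[0,0,0]],[[0,1.4,-0.3],[0,0,0]],[[0,2,-0.3],[0,0,0]],[[0,2,-0.3],[0,0,0]],[[0,2,-0.3],[0,0,0]]])

```text
t: 10.33
ee_pos: [458.0, 313.6, 124.4]
orientation: [-2.093, -2.34, 0.006]
ft_force: [-11.2, 2.3, 4.5]
width: 18.0
grasp_force: 30.0
```

>>> servo_tool(deltas=[[[0,0.7,-0.2],[0,0,0]],[[0,1.4,-0.2],[0,0,0]],[[0,2,-0.2],[0,0,0]],[[0,2,-0.2],[0,0,0]],[[0,2,-0.2],[0,0,0]]])

```text
t: 10.75
ee_pos: [459.2, 313.7, 124.4]
orientation: [-2.092, -2.34, 0.008]
ft_force: [-13.4, 2.9, 5.9]
width: 17.9
grasp_force: 30.0
```

```bash
python3 -c "
from h import *
look('j',160);lean()"
```

```text
t 10.75 tcp jig [ -4.8   4.5 124.4] F [-13.4   2.9   5.9] yaw 6.38 lean -0.32
top 555 all [[-13.3, -117.0, 70.9], [-4.9, -73.2, 160.2], [4.4, -24.8, 164.9]] top 475 [[-12.7, -115.3, 156.7], [-4.1, -71.0, 160.5], [4.3, -26.2, 164.3]]
  top-edge slope deg 0.33
  rim [[8.0, -96.5, 110.3], [204.2, 92.9, 117.7]]
scene 2369 all [[-14.8, -71.1, 34.1], [-8.2, 99.8, 122.6], [4.0, 116.6, 160.3]] top 748 [[-13.6, -68.3, 156.2], [-3.9, 50.4, 159.2], [4.1, 115.4, 160.5]]
  top-edge slope deg -1.50
  rim [[9.4, -93.2, 110.1], [202.9, 97.3, 114.6]]
lean deg 0.70 [[40.0, -14.0, 1.7], [52.0, -14.4, 2.2], [64.0, -14.0, 1.6], [76.0, -14.4, 2.0], [88.0, -13.9, 2.2], [100.0, -13.5, 2.7], [112.0, -13.7, 3.1], [124.0, -13.5, 2.4], [136.0, -13.8, 3.0], [148.0, -13.4, 3.3]]
```

>>> servo_tool(deltas=[[[0,0,0],[0,0,0]],[[0,0,0],[0,0,0]],[[0,0,0],[0,0,0]],[[0,0,0],[0,0,0]],[[0,0,0],[0,0,0]]])

```text
t: 11.32
ee_pos: [459.2, 313.7, 124.3]
orientation: [-2.092, -2.34, 0.008]
ft_force: [-14.2, 2.0, 5.4]
width: 17.7
grasp_force: 30.0
```

>>> servo_tool(deltas=[[[0,0,0],[0,0,0]],[[0,0,0],[0,0,0]],[[0,0,0],[0,0,0]],[[0,0,0],[0,0,0]],[[0,0,0],[0,0,0]]])

```text
t: 11.73
ee_pos: [459.2, 313.7, 124.4]
orientation: [-2.092, -2.34, 0.008]
ft_force: [-14.0, 2.8, 4.9]
width: 17.8
grasp_force: 30.0
```

```bash
python3 -c "
from h import *
look('k',160);lean()
a=cv2.imread('pics/k_scene.png')[150:400,160:420];cv2.imwrite('pics/k1.png',cv2.resize(a,None,fx=2.3,fy=2.3,interpolation=2))"
```

```text
t 11.73 tcp jig [ -4.8   4.5 124.4] F [-14.    2.8   4.9] yaw 6.38 lean -0.32
top 554 all [[-13.4, -117.1, 70.6], [-4.9, -73.5, 160.2], [4.4, -24.8, 164.4]] top 474 [[-12.7, -115.1, 156.9], [-4.1, -70.7, 160.5], [4.2, -26.0, 164.0]]
  top-edge slope deg 0.33
  rim [[8.0, -96.5, 110.4], [204.1, 92.8, 117.7]]
scene 2363 all [[-14.9, -72.6, 33.9], [-8.2, 99.7, 122.2], [4.0, 116.5, 160.2]] top 747 [[-13.7, -65.9, 155.7], [-4.0, 51.0, 159.2], [4.1, 115.4, 160.4]]
  top-edge slope deg -1.52
  rim [[8.9, -93.1, 110.1], [202.8, 97.0, 114.6]]
lean deg 0.59 [[40.0, -14.0, 1.8], [52.0, -14.5, 2.3], [64.0, -14.0, 1.6], [76.0, -13.7, 1.9], [88.0, -14.1, 2.3], [100.0, -13.7, 2.8], [112.0, -13.9, 3.1], [124.0, -13.5, 2.4], [136.0, -13.1, 2.7], [148.0, -13.4, 3.4]]
```

View pics/k1.png

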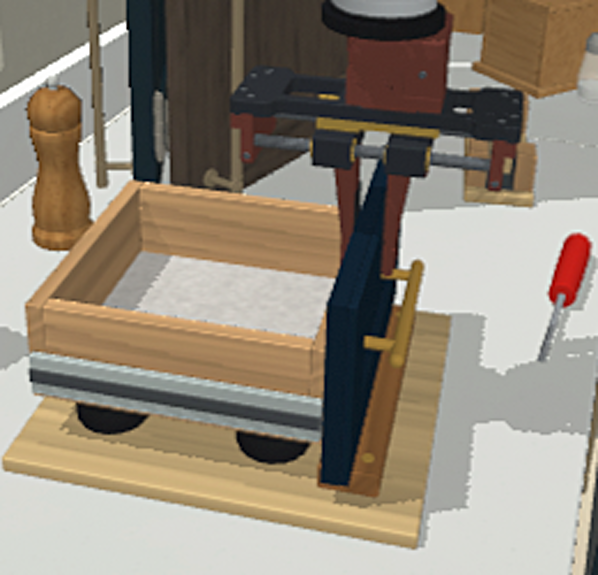

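The front lies flat on the box, with the join at about (325,390) in the crop, and its foot rests on the ledge at (340,485). The mill is untouched at (58,165). The box is pushed back a steady 4.3 mm, about 11 N. Handing in.

```bash
python3 -c "
from h import *
print(close_job())"
```

```text
the job is handed in; nothing more can be done
None
```

The job is handed in at about 12 s of the 51 s, with no verdict returned: the drawer front stands upright on the ledge over the dowels, flat on the box and still gripped, pressed with about 11 N (box back 4.3 mm, from the cameras), and the pepper mill is untouched.

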